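# Slide the packed crate home in the strapping jig and bar it in

## Task

Get the tall packed crate ready for strapping: push it low at its foot, so that it slides and never tips, into the wooden jig until it stands square and fully home against the back stop. Then push the turn bar all the way round across the mouth, to its stop, so that the crate is barred in. Only push with the fingers: nothing is to be picked up, and the other things on the table stay as they are.

Things in the scene. Friction and masses are not known exactly. Their poses are not given: they have to be found in the camera images.
- crate: Tall top-heavy slatted wooden crate, three closed cheroot boxes packed in it, about 0.9 kg; 106 mm (its x) x 150 mm (its y), walls 150 mm high, the top box standing out to 171 mm. Origin: centre of its underside; z up. Starts before the jig's mouth, a little askew, +x face towards the jig. Pushed below 60 mm it slides (4 to 8 N); pushed high up it tips over.
- jig: Low wooden strapping jig fixed to the table, 36 mm high. Origin on the table where the centre of the crate's underside stands when home; x from mouth to back stop (to the robot's right), y away from the robot. Straight rails along x: inner faces at y = +81 and -81 mm (6 mm play each side), 30 mm thick, from x = -78 to +73 mm. Back stop's face at x = +53 mm; all ends at x = +97 mm.
- jig_mouth (a point): Middle of the jig's mouth, on the table, at x = -140 mm of the jig; axes as the jig's. From x = -78 mm of the jig the rails splay out by 30 degrees to here, where their inner edges stand 116 mm either side of this point (24 mm thick, 36 mm high), and lead the crate in.
- turn_bar (a joint): Angle of the turn bar: a wooden bar 18 mm wide, 38 to 54 mm above the table, that swings level on a bolt on the rail farther from the robot. 0: closed at its stop, pointing along the jig's -y across the mouth, 4 mm clear of the home crate's near face. Grows as it opens; at 1.57 it points along the jig's -x, 2.6 is its limit. Stays where left; 1 N turns it. Starts at 1.95 to 2.35.
- turn_bar_pivot (a point): The turn bar's pivot, fixed to the jig at x = -66, y = +96 mm of the jig, 46 mm above the table (half-way up the bar). Axes as the jig's.
- turn_bar_end (a point): Free, rounded end of the turn bar, 126 mm from the pivot, half-way up the bar. The bar's length is this frame's -y axis, pointing from the pivot to the end.
- rubber_stamp: Bystander: small wooden hand stamp with a turned knob, 36 x 47 x 52 mm; to be left where it is. Origin: centre of its underside.
- thread_spool: Bystander: wooden spool of thread, 40 mm across, 48 mm high; to be left where it is. Origin: centre of its underside.
- cheroot_bundle: Bystander: tied flat bundle of cheroots, 46 x 109 x 21 mm; to be left where it is. Origin: centre of its underside.
- tamper: Bystander: turned wooden tamping stick standing upright, 31 mm across, 125 mm high; to be left where it is. Origin: centre of its underside.
- glue_pot: Bystander: small open glue pot, 65 mm across, 44 mm high; to be left where it is. Origin: centre of its underside.
- ink_jar: Bystander: small stoppered jar, 28 mm across, 80 mm high; to be left where it is. Origin: centre of its underside.

How it is judged:
On the way:
1. the crate stands square and fully home against the back stop, with the turn bar still open (x of crate in the frame of jig between -0.006 and 0.006 m and y of crate in the frame of jig between -0.008 and 0.008 m and angle between the x axis of crate and the x axis of jig, either way round below 0.06 rad and angle between crate's own z axis and vertical below 0.04 rad and height (world z) of crate below 0.004 m and linear speed of crate below 0.01 m/s and value of joint turn_bar above 0.8 rad), for 0.2 s.
At the end, for the whole second after the job is handed in: The crate stands flat on the table in the jig, within 6 mm of fully home, within 8 mm of the middle and 0.06 rad of square, at rest; the turn bar is closed to within 0.09 rad of its stop and at rest (x of crate in the frame of jig between -0.006 and 0.006 m and y of crate in the frame of jig between -0.008 and 0.008 m and angle between the x axis of crate and the x axis of jig, either way round below 0.06 rad and angle between crate's own z axis and vertical below 0.04 rad and height (world z) of crate below 0.004 m and linear speed of crate below 0.01 m/s and value of joint turn_bar below 0.09 rad and velocity of joint turn_bar below 0.05 rad/s); the robot touches nothing.
It fails at once if the crate tips (leans more than 0.12 rad) (angle between crate's own z axis and vertical above 0.12 rad).
It fails at once if the crate is lifted (more than 10 mm) (height (world z) of crate above 0.01 m).
It fails at once if one of the other things on the table is moved (more than 15 mm), picked up or knocked over (distance of any of rubber_stamp, thread_spool, cheroot_bundle, tamper, glue_pot, ink_jar from where it was at the start of the episode above 0.015 m or angle between any of rubber_stamp, thread_spool, cheroot_bundle, tamper, glue_pot, ink_jar's own z axis and vertical above 0.3 rad).
It also fails if it takes over 62 s, if anything falls off the work surface, if the arm or the gripper's body presses on something with over 40 N, if the wrist force passes 120 N, or if a joint passes its speed limit or range.

## Robot

A 7-joint arm with a two-finger parallel gripper is mounted at the origin on a cart in front of the work surface, level with it; the furniture and walls round the work are solid. World frame = base frame: x ahead of the robot, y to its left, z up, the work surface at z = 0. Lengths are in m, angles in rad, forces in N, time in s.
With the tool pointing down it reaches from about 0.425 to 0.95 m from the base axis. Payload 4.7 kg.
Tool frame: the origin (TCP) lies on the centre line of the jaws, within the pads' length; the fingertips stand robot.nose_length ahead of it and the grasp point (between the pads) lies 8 mm behind it (robot.nose_length is the distance from the TCP to the fingertips, in m); z points along the fingers, y is the line along which they close (so a half turn about z gives the same grasp; the last joint's range is limited). The gripper opens to 85 mm and grips with 20 to 120 N. Pads are 22 mm wide; open, the fingers measure 114 mm over their backs; the gripper's body (76 mm by 85 mm) begins 54 mm behind the grasp point. The pads swing forward as they close: fully open they stand 13 mm farther back than shut.
Start: joints at [1.206, 0.469, -0.049, 1.532, 0.024, 1.141, -0.082], TCP at [0.222, -0.637, 0.242] pointing down, gripper open.
Joint ranges: [-2.59, 2.59], [-0.33, 1.99], [-1.39, 1.29], [0.1, 2.45], [-1.04, 4.18], [0.21, 1.99], [-2.66, 2.66]. Speed limits (rad/s): [2.57, 2.57, 3.14, 3.14, 3.14, 3.14, 3.14].

## Interface

Orientations are given as [roll, pitch, yaw] about the fixed x, y, z axes, in that order (R = Rz(yaw) Ry(pitch) Rx(roll)).
In Python, from plant import robot gives the robot as it stands. Calls block until the motion is done:
- robot.goto(position, orientation): joint-space move of the TCP to a pose.
- robot.move_straight(position, vel=0.15, attitude=None, contact_N=None): straight line of the TCP; attitude=None keeps the orientation; vel is the mean speed in m/s. With contact_N (N) it stops when the force on the tool has changed by that much, and returns True; else False.
- robot.move_joints(angles): joint-space move.
- robot.grip(opening, strength=None): opening from 0.0 (shut) to 1.0 (fully open); strength is the grip in N (None keeps the last); returns when the fingers have stopped.
- robot.sleep(seconds).
- robot.inverse_kinematics(position, orientation): joint angles nearest the present ones, or None.
- robot.sense(): the state.
- robot.grab_frame(name): name is "scene" or "top" or "wrist"; returns a dict with "image" (400x640x3 uint8, red, green, blue), "range_z" (400x640 float32, m along the optical axis (not along the pixel's ray), 0 where there is no reading), "fx", "fy", "cx", "cy" (pixels), "R" (3x3) and "t" (3): a world point X has camera coordinates R X + t. Camera axes: x right, y down, z forward; pixel columns grow to the right and rows downward; lengths in m; the calibration is good to about 2 mm. A picture is of the moment at which its call begins.
A pose or a line that the arm cannot do raises robot.IKError and nothing moves.
- robot.close_job(): hands the job in; it is judged then, once.
The state is a dict: "t": time; "joint_pos": joint angles; "joint_velocities": joint speeds; "effort": joint torques, N m; "tcp_pos": TCP position; "tcp_rot": TCP orientation; "wrist_force": force on the tool from outside, world axes, zero at the start; "torque": the same for the moment, N m; "opening": opening from 0.0 (shut) to 1.0 (fully open); "gripper_force": force on a finger pad.
Only numpy, scipy, OpenCV 4.12 (cv2) and the standard library are available. Lean on these libraries where they do the work, as an engineer would, in place of code of your own. Each camera call takes 0.05 s, during which the arm holds its last target. There are 200 camera calls.

## Working session

There is one attempt and no reset: what is moved stays moved. The work goes in short steps, each a Python script; the robot and the scene stay as the last script left them, time stands still between calls to the robot, and variables do not carry over. Pictures are saved under pics/ and viewed, at most 10 in all, crops included, and the job is handed in when it is done.

```bash
mkdir -p pics
python3 - <<'E'
from plant import robot
import cv2,numpy as np
s=robot.sense();print(s['t'],s['tcp_pos'],s['tcp_rot'],robot.nose_length,s['opening'])
for n in('top','scene'):
    f=robot.grab_frame(n);cv2.imwrite(f'pics/{n}0.png',f['image'][...,::-1]);np.savez(f'{n}0.npz',**f)
    print(n,f['fx'],f['cx'],f['cy'],f['R'].round(3).tolist(),f['t'])
E
```

```text
0.0 [ 0.2222866  -0.63675882  0.24126497] [-3.13967306e+00  4.64030991e-05  3.35865665e-01] 0.011 0.9998661951540857
top 445.9164014898693 323.4440526726652 197.157435941036 [[0.002, -1.0, -0.012], [-0.992, -0.001, -0.126], [0.126, 0.012, -0.992]] [-0.02339644  0.60347142  0.97438922]
scene 372.79392383287893 320.45857977975146 198.13515476271783 [[0.462, -0.887, 0.001], [-0.488, -0.255, -0.835], [0.74, 0.386, -0.551]] [-0.31326165  0.35207533  0.45604383]
```

View pics/top0.png

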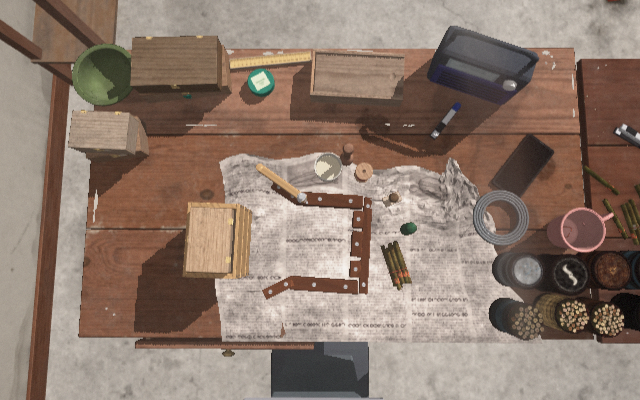

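View pics/scene0.png

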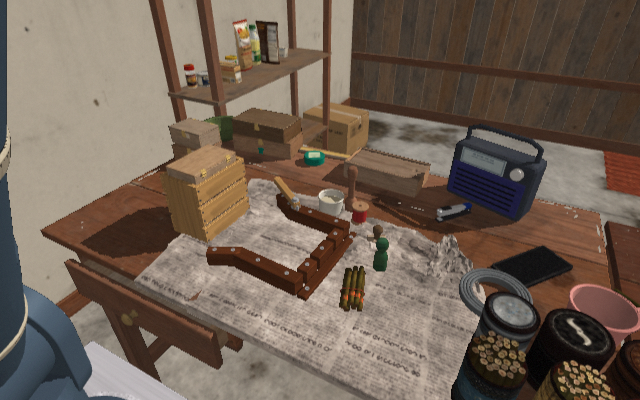

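```bash
cat > vis.py <<'E'
import numpy as np,cv2
from scipy.optimize import minimize
def cloud(f):
    z=np.asarray(f['range_z']);v,u=np.mgrid[:z.shape[0],:z.shape[1]]
    c=np.stack([(u-f['cx'])/f['fx']*z,(v-f['cy'])/f['fy']*z,z],-1)
    P=(c-f['t'])@np.asarray(f['R']);P[z==0]=np.nan
    return P
def crate(P,box=((.35,.85),(-.05,.5)),zmin=.06):
    q=P[...,2];m=(q>zmin)&(q<.19)&(P[...,0]>box[0][0])&(P[...,0]<box[0][1])&(P[...,1]>box[1][0])&(P[...,1]<box[1][1])
    k=cv2.connectedComponentsWithStats(m.astype(np.uint8))
    i=1+np.argmax(k[2][1:,4]);X=P[k[1]==i]
    return X,cv2.minAreaRect(X[:,:2].astype(np.float32)*1000)
E
python3 - <<'E'
from vis import *
for n in('top','scene'):
    f=dict(np.load(n+'0.npz'));P=cloud(f);im=f['image'].astype(int)
    X,r=crate(P);print(n,'crate',r,np.percentile(X[:,2],[2,50,98]))
    for z in(.1,.14):
        Y=X[X[:,2]>z];print(z,cv2.minAreaRect(Y[:,:2].astype(np.float32)*1000))
    q=P[...,2]
    ok=(P[...,0]>.35)&(P[...,0]<.75)&(P[...,1]>-.15)&(P[...,1]<.25)
    print('table z',np.nanmedian(q[ok&(abs(q)<.012)]))
    m=ok&(q>.028)&(q<.042)&(im.sum(-1)<260)&(im[...,0]>im[...,2]*1.3)
    D=P[m][:,:2];print('jig pts',len(D),D.min(0),D.max(0))
    rects=[(-78,73,81,111),(-78,73,-111,-81),(53,97,-111,111)]
    def sd(p,a):   # robust distance to union + coverage by inner faces
        c,s=np.cos(p[2]),np.sin(p[2]);d=(a-p[:2])*1000
        return np.stack([d@[c,s],d@[-s,c]],-1)
    def cost(p):
        L=sd(p,D);L=L[L[:,0]>-74]
        dd=[]
        for x0,x1,y0,y1 in rects:
            dx=np.maximum(np.maximum(x0-L[:,0],L[:,0]-x1),0);dy=np.maximum(np.maximum(y0-L[:,1],L[:,1]-y1),0);dd.append(np.hypot(dx,dy))
        return np.minimum(np.min(dd,0),15).mean()
    best=min((minimize(cost,[x,y,-np.pi/2+t],method='Nelder-Mead',options=dict(initial_simplex=np.array([[x,y,-1.57+t],[x+.01,y,-1.57+t],[x,y+.01,-1.57+t],[x,y,-1.52+t]]),xatol=1e-5,fatol=1e-5)) for x in(.5,.53,.56) for y in(-.03,0,.03) for t in(-.05,.05)),key=lambda r:r.fun)
    print('jig',best.x,best.fun)
    L=sd(best.x,D)
    for nm,w in(('far',(L[:,1]>60)&(abs(L[:,0])<45)),('near',(L[:,1]<-60)&(abs(L[:,0])<45))):
        print(nm,np.percentile(L[w,1],[2,50,98]))
    w=(abs(L[:,1])<60)&(L[:,0]>30);print('stop',np.percentile(L[w,0],[2,50,98]))
    # tan/bar + bystanders listing in height blobs
    m2=ok&(q>.045)&(q<.06)|((P[...,0]>.5)&(P[...,0]<.75)&(P[...,1]>-.2)&(P[...,1]<.2)&(q>.015)&~m)
    k=cv2.connectedComponentsWithStats(m2.astype(np.uint8))
    for i in range(1,k[0]):
        if k[2][i,4]>25:
            Y=P[k[1]==i];print(k[2][i],k[3][i].round(),np.nanmin(Y,0).round(3),np.nanmax(Y,0).round(3))
E
```

```text
top crate ((502.96002197265625, 201.1062469482422), (107.60454559326172, 150.17507934570312), 88.00253295898438) [0.07489757 0.16651002 0.17066657]
0.1 ((502.96002197265625, 201.1062469482422), (107.60454559326172, 150.17507934570312), 88.00253295898438)
0.14 ((502.9724426269531, 201.20773315429688), (107.36034393310547, 150.1863250732422), 87.9381103515625)
table z 0.002134018834558261
jig pts 2502 [ 0.3782079 -0.1150086] [0.70713571 0.11366748]
jig [ 0.50343049 -0.012053   -1.63126268] 0.38026420929637417
far [ 81.09021993  96.44284264 198.14491563]
near [-107.83683632  -94.45599952  -81.0622769 ]
stop [73.12398404 84.40131927 96.42438634]
[343 144  11  18 158] [348. 152.] [ 0.685 -0.091  0.027] [ 0.706 -0.065  0.126]
[314 153  37  29 654] [328. 167.] [ 0.642 -0.084  0.017] [ 0.706 -0.001  0.047]
[355 163  18  18 252] [364. 172.] [ 0.642 -0.133  0.015] [ 0.681 -0.094  0.052]
[256 164  53  40 523] [282. 184.] [0.589 0.013 0.032] [0.677 0.13  0.062]
[373 191  28  31 343] [388. 205.] [ 0.551 -0.199  0.015] [ 0.62  -0.137  0.053]
[ 209  203   42   41 1500] [230. 223.] [0.499 0.145 0.01
[... 600 characters left out ...]
2  -99.01826499  -80.77774676]
stop [73.35417971 87.47715479 96.45985684]
[ 171  148   79   82 1893] [227. 186.] [0.425 0.144 0.015] [0.577 0.25  0.171]
[345 166  24  47 438] [354. 192.] [ 0.642 -0.132  0.016] [ 0.705 -0.063  0.126]
[274 177  27  34 336] [287. 193.] [0.586 0.013 0.036] [0.68  0.132 0.062]
[318 189  26  24 515] [331. 200.] [ 0.64  -0.064  0.015] [0.707 0.002 0.047]
[276 198  58  34 246] [305. 219.] [ 0.578 -0.081  0.015] [0.625 0.1   0.028]
[352 214  15   8  63] [359. 218.] [ 0.642 -0.13   0.016] [ 0.666 -0.097  0.028]
[351 225  35  27 369] [369. 239.] [ 0.53  -0.2    0.015] [ 0.62  -0.134  0.07 ]
[328 226  22  30  99] [338. 241.] [ 0.503 -0.113  0.015] [ 0.607 -0.105  0.028]
```

```bash
cat > geo.py <<'E'
import numpy as np
from scipy.spatial.transform import Rotation as Ro
JO=np.array([.5025,-.012]);JY=-1.628
c,s=np.cos(JY),np.sin(JY);JX=np.array([c,s,0]);JV=np.array([-s,c,0])
def W(x,y,z): # jig mm -> world m
    return np.r_[JO,0]+JX*x/1e3+JV*y/1e3+np.array([0,0,z/1e3])
def ori(tilt,sy=1,yaw=0):
    R=Ro.from_euler('z',yaw);X=R.apply(JX);V=R.apply(JV)
    z=np.sin(tilt)*X+np.array([0,0,-np.cos(tilt)]);y=sy*V;x=np.cross(y,z)
    return Ro.from_matrix(np.stack([x,y,z],1)).as_euler('xyz'),z
def tcp(x,y,z,tilt,sy=1,yaw=0): # tip centre at jig (x,y,z) mm
    o,a=ori(tilt,sy,yaw);return W(x,y,z)-a*.011,o
E
python3 - <<'E'
from geo import *
from vis import *
from plant import robot
for sy in(1,-1):
  for t in(30,40,45):
    for nm,pts in(('push',[(x,-10,z) for x,z in((-300,150),(-300,20),(-200,20),(-130,20),(-60,20))]),('bar',[(-140,190,100),(-140,190,25),(-165,120,25),(-140,40,25),(-82,-5,25)])):
        r=[robot.inverse_kinematics(*tcp(*p,np.radians(t),sy)) for p in pts]
        print(sy,t,nm,[None if a is None else np.round(a,2).tolist() for a in r])
f=dict(np.load('top0.npz'));P=cloud(f)
cv2.imwrite('pics/crop.png',cv2.resize(f['image'][150:310,170:410,::-1],None,fx=3.3,fy=3.3,interpolation=cv2.INTER_CUBIC)[:600,:800])
# bar: points 0.047..0.058 near bar
d=(P[...,:2]-JO);x=d@JX[:2]*1e3;y=d@JV[:2]*1e3;q=P[...,2]
m=(q>.047)&(q<.061)&(x<-50)&(x>-210)&(y>60)&(y<230)
B=np.stack([x[m],y[m]],-1);print(len(B),B.min(0),B.max(0))
v=B-[-66,96];far=np.hypot(*v.T)>25;a=np.arctan2(-v[far,0],-v[far,1]);print('bar angle',np.median(a),np.percentile(a,[5,95]),np.hypot(*v.T).max())
E
```

```text
1 30 push [[-0.16, 0.81, -0.97, 1.59, 0.82, 1.65, -1.39], [-0.19, 0.98, -0.93, 1.65, 0.95, 1.52, -1.5], [-0.11, 0.84, -0.79, 1.82, 0.9, 1.34, -1.41], [-0.08, 0.75, -0.66, 1.92, 0.88, 1.21, -1.32], [-0.03, 0.68, -0.56, 2.01, 0.89, 1.11, -1.24]]
1 30 bar [[-0.0, 0.88, -0.73, 1.41, 0.94, 1.51, -0.99], [-0.06, 0.93, -0.61, 1.44, 0.93, 1.38, -1.02], [-0.12, 0.86, -0.59, 1.59, 0.87, 1.33, -1.13], [-0.09, 0.78, -0.62, 1.81, 0.87, 1.25, -1.24], [-0.04, 0.7, -0.6, 1.97, 0.88, 1.15, -1.25]]
1 40 push [[-0.2, 0.93, -1.06, 1.53, 0.92, 1.89, -1.47], [-0.26, 1.05, -0.92, 1.57, 0.98, 1.71, -1.53], [-0.17, 0.93, -0.8, 1.76, 0.95, 1.55, -1.47], [-0.16, 0.82, -0.65, 1.87, 0.92, 1.39, -1.39], [-0.14, 0.75, -0.52, 1.96, 0.92, 1.26, -1.32]]
1 40 bar [[-0.08, 0.93, -0.69, 1.37, 1.02, 1.65, -1.03], [-0.16, 0.98, -0.53, 1.4, 0.97, 1.51, -1.05], [-0.22, 0.91, -0.52, 1.54, 0.91, 1.47, -1.16], [-0.19, 0.84, -0.58, 1.75, 0.91, 1.41, -1.29], [-0.14, 0.76, -0.56, 1.93, 0.92, 1.31, -1.33]]
1 45 push [[-0.24, 0.96, -1.02, 1.5, 0.93, 1.96, -1.47], [-0.29, 1.09, -0.91, 1.53, 0.99, 1.8, -1.55], [-0.2, 0.97, -0.81, 1.7
[... 1197 characters left out ...]
.91, 1.8], [0.14, 1.16, -1.19, 1.73, 1.24, 1.85, 1.64], [0.23, 1.1, -1.19, 1.91, 1.22, 1.79, 1.59]]
-1 45 push [[-0.26, 0.94, -1.0, 1.5, 0.92, 1.94, 1.68], [-0.25, 1.14, -1.0, 1.53, 1.04, 1.86, 1.56], [-0.01, 1.21, -1.19, 1.71, 1.18, 1.95, 1.5], [0.11, 1.18, -1.19, 1.83, 1.21, 1.91, 1.52], [0.23, 1.15, -1.19, 1.92, 1.25, 1.88, 1.56]]
-1 45 bar [[0.02, 1.09, -1.0, 1.34, 1.26, 1.91, 2.03], [0.02, 1.19, -1.0, 1.35, 1.33, 1.88, 1.97], [-0.01, 1.14, -1.0, 1.49, 1.24, 1.85, 1.82], [0.1, 1.2, -1.19, 1.71, 1.26, 1.95, 1.62], [0.19, 1.15, -1.19, 1.88, 1.24, 1.89, 1.56]]
416 [-162.24053197   63.45520498] [-50.18273216 166.68857765]
bar angle 2.3149740227084945 [2.18686699 2.67862432] 109.3567876713512
```

View pics/crop.png

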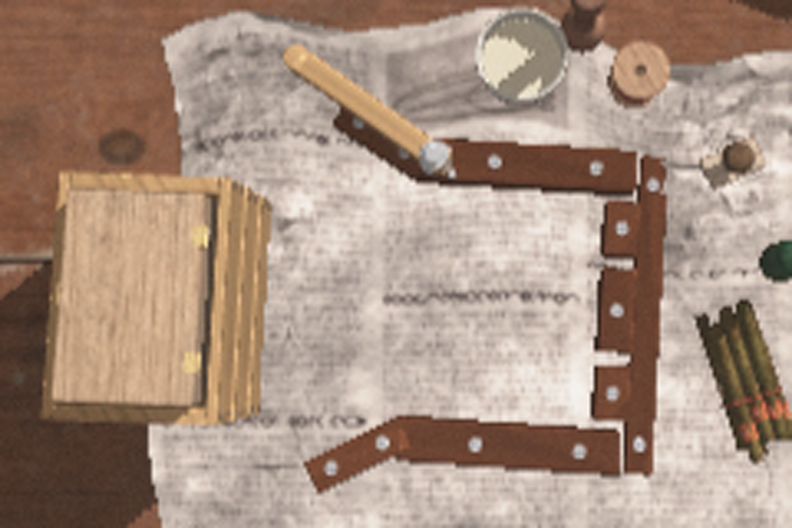

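Run:
```python
from geo import *
from vis import *
from plant import robot
T=np.radians(40)
p=lambda x,y,z:tcp(x,y,z,T)
try: robot.goto(*p(-320,-12,290))
except robot.IKError as e: print('alt',e); robot.goto(*p(-300,-12,230))
print(robot.sense()['t'],robot.sense()['tcp_pos'],robot.sense()['wrist_force'])
robot.move_straight(p(-300,-12,14)[0],vel=.15)
robot.move_straight(p(-270,-12,14)[0],vel=.08)
print(robot.sense()['wrist_force'])
robot.move_straight(p(-225,-8,14)[0],vel=.05)
s=robot.sense();print(s['t'],s['wrist_force'],s['tcp_pos'])
for n in('top','scene'):
    f=robot.grab_frame(n);cv2.imwrite(f'pics/{n}1.png',f['image'][...,::-1]);np.savez(n+'1.npz',**f)
    X,r=crate(cloud(f),((.35,.62),(-.1,.4)),.155);print(n,r)
```

```text
3.5833 [0.50988258 0.31431528 0.29837005] [-0.48576166 -0.12175423  0.52146897]
[-0.00290024 -0.47705331  0.79998782]
7.15 [-0.35456885  2.1935361  -0.3551457 ] [0.50780119 0.22007135 0.02234122]
top ((531.4840087890625, 159.73143005371094), (85.28389739990234, 72.53193664550781), 83.98252868652344)
scene ((501.5870666503906, 161.67800903320312), (87.71018981933594, 127.6581802368164), 87.31940460205078)
```

View pics/scene1.png

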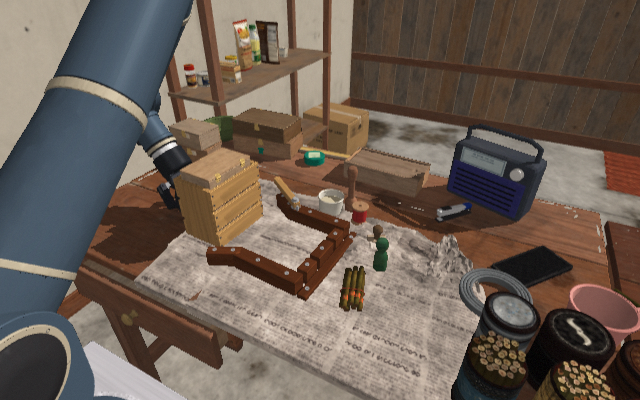

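Run:
```python
from geo import *
from vis import *
from plant import robot
T=np.radians(40)
p=lambda x,y,z:tcp(x,y,z,T)
def st(m):
    s=robot.sense();print(m,round(s['t'],2),s['wrist_force'].round(1),s['tcp_pos'].round(4))
for x,y in((-170,-3),(-125,1),(-90,1),(-68,1)):
    h=robot.move_straight(p(x,y,14)[0],vel=.05,contact_N=30);st((x,h))
    if h:break
f=robot.grab_frame('scene');cv2.imwrite('pics/scene2.png',f['image'][...,::-1]);X,r=crate(cloud(f),((.35,.62),(-.1,.4)),.155);print(r)
```

```text
(-170, False) 8.51 [-0.4  1.3 -0.7] [0.5097 0.1643 0.0227]
(-125, False) 9.56 [-0.3  4.   0.5] [0.5112 0.1201 0.0226]
(-90, False) 10.41 [0.5 2.9 1. ] [0.5092 0.0848 0.0226]
(-68, False) 11.0 [0.8 3.8 0.8] [0.5079 0.0625 0.0225]
((502.68731689453125, 4.644512176513672), (87.16767120361328, 128.92596435546875), 86.82579040527344)
```

View pics/scene2.png

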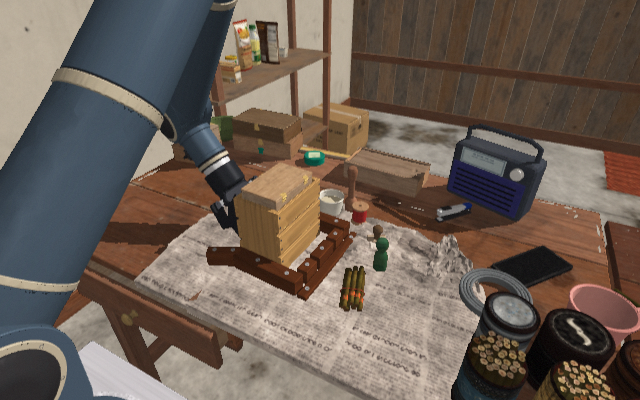

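Run:
```python
from geo import *
from vis import *
from plant import robot
T=np.radians(40)
p=lambda x,y,z:tcp(x,y,z,T)
def st(m):
    s=robot.sense();print(m,round(s['t'],2),s['wrist_force'].round(1),s['tcp_pos'].round(4), ((s['tcp_pos'][:2]-W(0,0,0)[:2])@JX[:2]*1e3).round(1))
h=robot.move_straight(p(-40,1,14)[0],vel=.03,contact_N=18);st(h)
robot.sleep(.4);st('hold')
robot.move_straight(p(-95,1,14)[0],vel=.1);st('back')
robot.move_straight(p(-230,1,14)[0],vel=.2)
robot.goto(*p(-260,1,250))
for n in('top','scene'):
    f=robot.grab_frame(n);cv2.imwrite(f'pics/{n}3.png',f['image'][...,::-1]);np.savez(n+'3.npz',**f)
    X,r=crate(cloud(f),((.35,.62),(-.1,.3)),.155 if n=='scene' else .1)
    for z in(.14,.155):print(n,z,cv2.minAreaRect(X[X[:,2]>z][:,:2].astype(np.float32)*1000))
st('end')
```

```text
False 12.13 [0.3 6.8 3.4] [0.5064 0.0366 0.0225] -48.7
hold 12.53 [0.5 5.6 2.2] [0.5065 0.0366 0.0225] -48.7
back 13.23 [-0.5  0.1  0.2] [0.5092 0.0896 0.0223] -101.8
top 0.14 ((501.8955993652344, -21.707305908203125), (106.37831115722656, 150.00392150878906), 86.90077209472656)
top 0.155 ((501.89080810546875, -21.191085815429688), (87.20953369140625, 126.07476043701172), 86.91132354736328)
scene 0.14 ((500.2683410644531, -21.423240661621094), (87.05278778076172, 128.115966796875), 87.26705932617188)
scene 0.155 ((500.2683410644531, -21.423240661621094), (87.05278778076172, 128.115966796875), 87.26705932617188)
end 15.1 [-0.3 -0.3 -1.1] [0.5187 0.2532 0.2562] -265.7
```

View pics/top3.png

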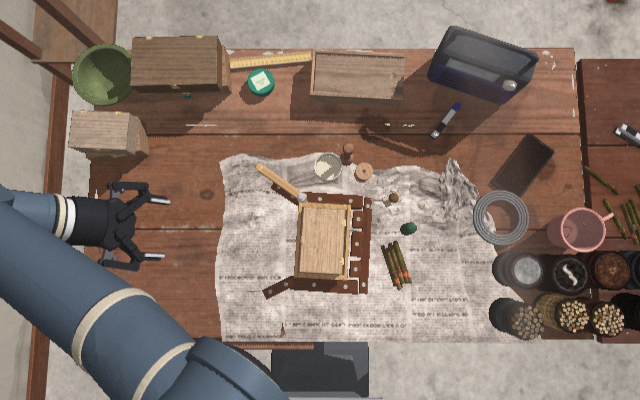

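Run:
```python
from geo import *
from vis import *
for n in('top0','scene0','top3','scene3'):
    f=dict(np.load(n+'.npz'));P=cloud(f);d=P[...,:2]-JO;x=d@JX[:2]*1e3;y=d@JV[:2]*1e3;q=P[...,2]*1e3
    m=(abs(y)<75)&(x>15)&(x<115)
    print(n)
    for a in range(20,112,4):
        k=m&(x>=a)&(x<a+4);z=q[k];print(a,k.sum(),np.percentile(z,[10,50,90]).round() if k.sum() else '',end=' | ')
    print()
```

```text
top0
20 109 [-0.  2.  4.] | 24 113 [-0.  2.  4.] | 28 112 [-1.  2.  5.] | 32 107 [-1.  2.  5.] | 36 112 [-0.  2.  4.] | 40 113 [-1.  2.  4.] | 44 113 [-1.  2.  4.] | 48 111 [-0.  2.  4.] | 52 111 [-0.  2.  4.] | 56 115 [-1.  2.  4.] | 60 110 [-1.  1.  4.] | 64 113 [-1.  2.  5.] | 68 111 [-1.  2.  4.] | 72 156 [ 1. 32. 37.] | 76 117 [23. 35. 38.] | 80 122 [32. 35. 37.] | 84 123 [ 6. 36. 38.] | 88 116 [32. 35. 38.] | 92 117 [18. 35. 38.] | 96 74 [10. 13. 36.] | 100 110 [ 9. 11. 14.] | 104 118 [ 9. 12. 14.] | 108 113 [ 9. 11. 14.] | 
scene0
20 70 [2. 4. 4.] | 24 76 [2. 3. 4.] | 28 74 [2. 3. 4.] | 32 75 [2. 3. 4.] | 36 66 [2. 3. 5.] | 40 79 [2. 3. 4.] | 44 68 [2. 3. 4.] | 48 79 [2. 3. 5.] | 52 15 [3. 3. 5.] | 56 1 [3. 3. 3.] | 60 0  | 64 0  | 68 1 [34. 34. 34.] | 72 77 [33. 36. 38.] | 76 89 [35. 37. 38.] | 80 99 [33. 37. 38.] | 84 109 [31. 37. 38.] | 88 120 [14. 36. 38.] | 92 311 [13. 28. 37.] | 96 191 [12. 15. 33.] | 100 94 [12. 13. 14.] | 104 102 [11. 13. 14.] | 108 94 [11. 13. 13.] | 
top3
20 155 [150. 168. 170.] | 24 154 [150. 168. 170.] | 28 154 [150. 168. 170.] | 32 153 [150. 168. 
[... 304 characters left out ...]
38.] | 88 120 [31. 35. 37.] | 92 112 [21. 35. 37.] | 96 69 [10. 13. 36.] | 100 118 [ 9. 11. 14.] | 104 115 [ 8. 11. 14.] | 108 117 [ 9. 11. 14.] | 
scene3
20 110 [ 92. 169. 170.] | 24 111 [ 78. 169. 170.] | 28 118 [ 95. 169. 170.] | 32 130 [ 91. 169. 170.] | 36 116 [ 80. 169. 170.] | 40 128 [ 82. 169. 170.] | 44 134 [ 78. 168. 170.] | 48 474 [145. 156. 169.] | 52 124 [ 44.  97. 151.] | 56 313 [ 44.  98. 151.] | 60 1904 [ 31.  90. 142.] | 64 0  | 68 1 [30. 30. 30.] | 72 82 [31. 36. 37.] | 76 85 [34. 37. 38.] | 80 100 [33. 37. 38.] | 84 110 [30. 37. 38.] | 88 132 [14. 36. 37.] | 92 316 [13. 28. 37.] | 96 172 [12. 16. 33.] | 100 101 [11. 13. 14.] | 104 95 [12. 13. 14.] | 108 102 [12. 13. 14.] |
```

```bash
sed -i 's/^c,s=.*/&\nJO=JO+JX[:2]*.020/' geo.py
python3 - <<'E'
from geo import *
from vis import *
from plant import robot
T=np.radians(40)
p=lambda x,y,z:tcp(x,y,z,T)
def st(m):
    s=robot.sense();print(m,round(s['t'],2),s['wrist_force'].round(1),s['tcp_pos'].round(4), ((s['tcp_pos'][:2]-JO)@JX[:2]*1e3).round(1))
robot.move_straight(p(-230,1,14)[0],vel=.2)
robot.move_straight(p(-80,1,14)[0],vel=.12)
st('near')
h=robot.move_straight(p(-44,1,14)[0],vel=.03,contact_N=16);st(h)
robot.sleep(.4);st('hold')
robot.move_straight(p(-100,1,14)[0],vel=.1)
robot.move_straight(p(-220,1,14)[0],vel=.2)
robot.goto(*p(-250,1,250))
f=robot.grab_frame('top');np.savez('top4.npz',**f);cv2.imwrite('pics/top4.png',cv2.resize(f['image'][140:310,230:400,::-1],None,fx=3.5,fy=3.5,interpolation=cv2.INTER_CUBIC))
P=cloud(f);X,r=crate(P,((.35,.62),(-.2,.3)),.1);X=X[X[:,2]>.14]
r=cv2.minAreaRect(X[:,:2].astype(np.float32)*1000);print(r,(np.array(r[0])/1e3-JO)@np.stack([JX,JV],1)[:2]*1e3)
d=P[...,:2]-JO;x=d@JX[:2]*1e3;y=d@JV[:2]*1e3;q=P[...,2]
m=(q>.047)&(q<.061)&(x<-75)&(y>105)&(y<240)&(x>-240);v=np.stack([x[m],y[m]],-1)-[-66,96]
print(m.sum(),'angle',np.median(np.arctan2(-v[:,0],-v[:,1])),np.hypot(*v.T).max());st('end')
E
```

```text
near 17.86 [ 0.7  0.  -0.7] [0.5075 0.056  0.0224] -88.2
True 18.9 [1.  2.4 1.4] [0.5063 0.0269 0.0222] -59.0
hold 19.3 [0.9 1.8 1. ] [0.5061 0.0269 0.0217] -59.1
((501.8388366699219, -31.473743438720703), (106.4488296508789, 150.27236938476562), 86.88172912597656) [-0.5203091   0.45328035]
367 angle 2.154215218175788 125.03241758027345
end 21.68 [-0.6  0.2 -0.5] [0.5169 0.2231 0.2563] -255.6
```

View pics/top4.png

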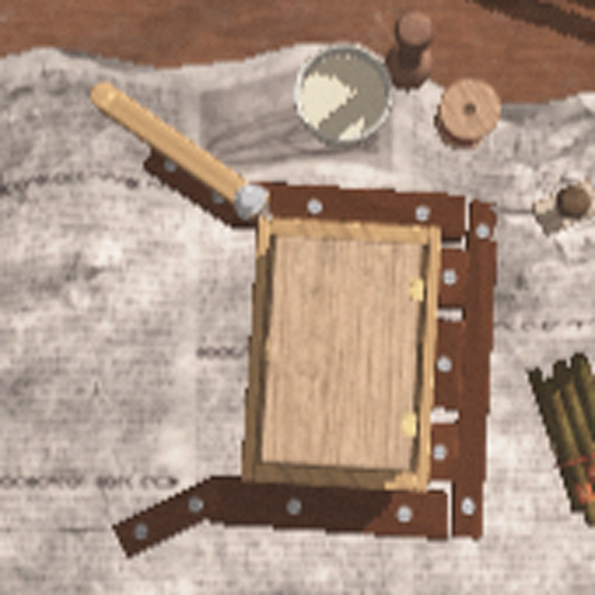

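```bash
cat > bar.py <<'E'
from geo import *
T=np.radians(30);Z=28
def C(q,extra=0,r=110):
    d=np.array([-np.sin(q),-np.cos(q)]);n=np.array([-np.cos(q),np.sin(q)])
    h=17.3*abs(n[0])+14.5*abs(n[1])
    x,y=np.array([-66,96])+r*d+(9+h+extra)*n
    return tcp(x+(46-Z)*np.tan(T),y,Z,T)
E
python3 - <<'E'
from bar import *
from vis import *
from plant import robot
def st(m):
    s=robot.sense();print(m,round(s['t'],2),s['wrist_force'].round(1),s['tcp_pos'].round(4))
robot.grip(0.0)
a,o=C(2.154,25)
robot.goto(a+[0,0,.15],o)
st(robot.move_straight(a,vel=.15,contact_N=10))
for q in np.arange(2.15,0.2,-.15):
    h=robot.move_straight(C(q)[0],vel=.08,contact_N=12)
    if h: st((q,'hit'));break
st(q)
f=robot.grab_frame('top');np.savez('top5.npz',**f);cv2.imwrite('pics/top5.png',cv2.resize(f['image'][120:310,170:400,::-1],None,fx=3,fy=3))
E
```

```text
False 24.58 [-0.1  0.2  0.1] [0.7117 0.0789 0.0388]
0.350000000000001 29.42 [ 0.8 -0.5 -0.8] [0.5116 0.0946 0.0376]
```

View pics/top5.png

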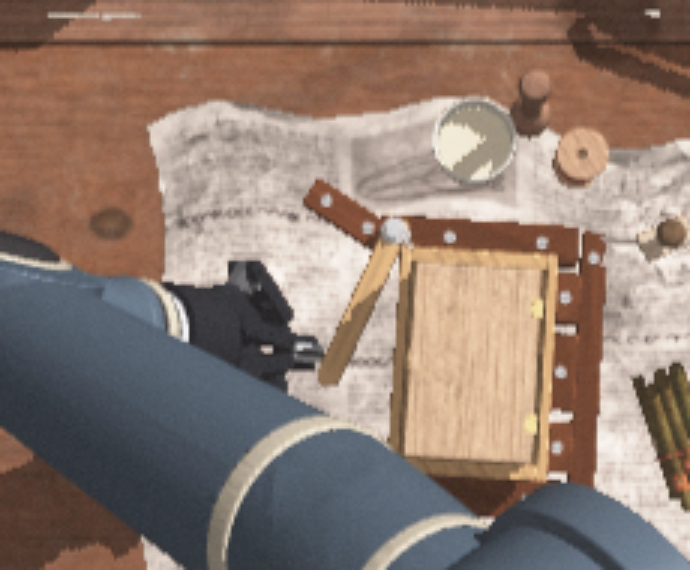

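Run:
```python
from bar import *
from vis import *
from plant import robot
def st(m):
    s=robot.sense();print(m,round(s['t'],2),s['wrist_force'].round(1),s['tcp_pos'].round(4),((s['tcp_pos'][:2]-JO)@JX[:2]*1e3).round(1))
for q in(.2,.08):st(robot.move_straight(C(q)[0],vel=.06,contact_N=10))
st(robot.move_straight(C(0,-18)[0],vel=.03,contact_N=8))
robot.sleep(.3);st('hold')
robot.move_straight(C(0,40)[0],vel=.05)
p=C(0,120)[0];robot.move_straight(p,vel=.15);robot.move_straight(p+[0,0,.2],vel=.2)
robot.sleep(.3)
f=robot.grab_frame('top');np.savez('top6.npz',**f);cv2.imwrite('pics/top6.png',cv2.resize(f['image'][140:310,230:400,::-1],None,fx=3.5,fy=3.5,interpolation=cv2.INTER_CUBIC))
P=cloud(f);X,r=crate(P,((.35,.62),(-.2,.3)),.1);X=X[X[:,2]>.14]
r=cv2.minAreaRect(X[:,:2].astype(np.float32)*1000);print(r,(np.array(r[0])/1e3-JO)@np.stack([JX,JV],1)[:2]*1e3)
d=P[...,:2]-JO;x=d@JX[:2]*1e3;y=d@JV[:2]*1e3;q=P[...,2]
m=(q>.045)&(q<.062)&(x<-50)&(y>-35)&(y<75)&(x>-140)
print(m.sum(),'bar slope',np.polyfit(y[m],x[m],1),x[m].min(),x[m].max());st('end')
```

```text
False 29.93 [-1.4  0.3 -0.1] [0.5014 0.0788 0.0376] -110.6
False 30.32 [-0.1 -0.   0.3] [0.4952 0.065  0.0376] -96.5
True 30.87 [1.4 1.5 0.3] [0.494  0.0558 0.037 ] -87.2
hold 31.17 [1.  1.7 0.4] [0.4937 0.0556 0.0366] -87.0
((502.0270690917969, -31.602558135986328), (106.21442413330078, 150.43707275390625), 86.9416732788086) [-0.40246682  0.64856954]
313 bar slope [-1.34574382e-03 -6.69083062e+01] -74.97128179500254 -59.31623330188892
end 34.31 [ 0.2 -0.1 -0.7] [0.4991 0.1759 0.237 ] -207.4
```

View pics/top6.png

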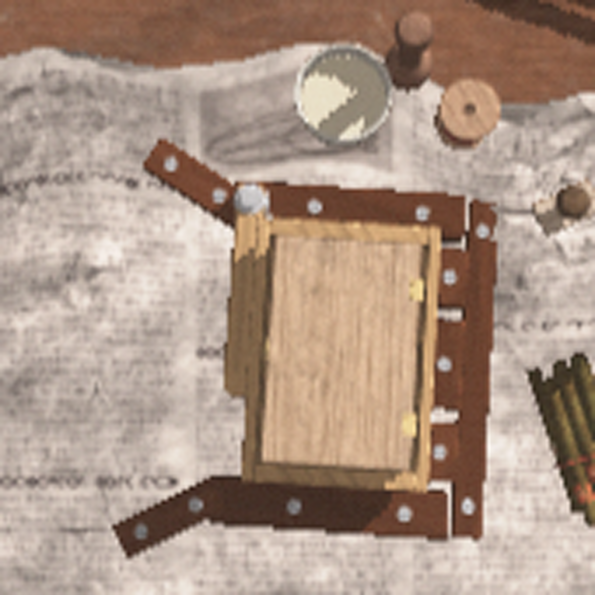

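The bar lies straight across the mouth, with a slope of about 0 and its centre at x = -67 mm. The crate is home and square, and nothing else on the table has moved.

```bash
python3 -c "
from plant import robot
print(robot.close_job())"
```

```text
the job is handed in; nothing more can be done
None
```

The job is handed in, with no verdict returned: in the last overhead image the crate stood upright and square, within about 1 mm of home, the turn bar was closed at its stop, and the other things in view had not moved.

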